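# Put the bench tools back on their silhouette plates

## Task

Tidy the bench: stand the brass weight, the roll of tape, the small spirit level and the post holder each on the aluminium plate whose black silhouette has the shape and size of its foot, upright, centred on the silhouette, the level and the post holder also turned in line with theirs (either way round). Do not push the black lens ring or the small clear filter box between them out of place.

Things in the scene. Friction and masses are not known exactly. Their poses are not given: they have to be found in the camera images.
- brass_weight_mid (a point): Brass weight, an upright cylinder 29 mm across and 47 mm high, narrowed to a knob at its top, 200 g. Starts upright on the bench. The point is its centre, 23.5 mm above its foot; z is its axis, up. For contact it is a plain cylinder 29 mm across up to its top.
- tape_roll_mid (a point): Roll of dark tape lying flat, tan inside, about 53 mm outer diameter, 19 mm high, 50 g. Starts flat on the bench. The point is its centre, 9.5 mm above its foot; z up. Grasp it across its outside (about 52 to 53 mm); for contact its hole is filled.
- spirit_level_mid (a point): Small spirit level, a pale bar 18 (its x) x 75 (its y, its long side) x 20 mm high with a yellow-green vial on top, 50 g. Starts on the bench, vial up. The point is its centre, 10 mm above its foot; z up. The bar itself, to be grasped across its 18 mm, is 16 mm high.
- post_holder_mid (a point): Black post holder: a flat foot 50 (its x) x 30 (its y) x 10 mm with an upright tube 24 mm across on it, 62 mm high in all, 120 g. The point is the centre of the foot seen from above, 31 mm above its underside; z up. The tube's axis lies 6 mm from this point towards -x. A thumb screw 12 mm thick sticks out of the tube towards +y, 48 mm above the underside, up to 27 mm from the point, so grasp the tube with fingers closing along x.
- pad_brass_weight_mark (a point): Plate for the brass weight: fixed aluminium plate 96 (along its x) x 66 x 4 mm with a small screw head near each corner and, in the middle of its top, a flat black silhouette: a disc 33 mm across. This point lies at the centre of the silhouette, on the plate's top face, 4 mm above the bench; z up. The plates differ only in their silhouettes.
- pad_tape_roll_mark (a point): Plate for the roll of tape: fixed aluminium plate 96 (along its x) x 66 x 4 mm with a small screw head near each corner and, in the middle of its top, a flat black silhouette: a disc 57 mm across. This point lies at the centre of the silhouette, on the plate's top face, 4 mm above the bench; z up. The plates differ only in their silhouettes.
- pad_spirit_level_mark (a point): Plate for the spirit level: fixed aluminium plate 96 (along its x) x 66 x 4 mm with a small screw head near each corner and, in the middle of its top, a flat black silhouette: a narrow bar 79 x 22 mm. This point lies at the centre of the silhouette, on the plate's top face, 4 mm above the bench; z up; the bar's long side lies along x, so the level's y goes along this x (either way round). The plates differ only in their silhouettes.
- pad_post_holder_mark (a point): Plate for the post holder: fixed aluminium plate 96 (along its x) x 66 x 4 mm with a small screw head near each corner and, in the middle of its top, a flat black silhouette: a rectangle 54 x 34 mm, for its foot. This point lies at the centre of the silhouette, on the plate's top face, 4 mm above the bench; z up; the rectangle's long side lies along x, so the post holder's x goes along this x (either way round). The plates differ only in their silhouettes.
- lens_ring_a: Bystander: loose black lens ring 32 mm across, 10 mm high, lying between the task's things. Origin at the centre of its underside. To be left in its place.
- filter_box_2: Bystander: loose small square clear filter box with a white base, 34 x 34 x 14 mm, lying between the task's things. Origin at the centre of its underside. To be left in its place.
Mind the look-alikes: they are no part of the job. What is shaped like the part that bears brass_weight_mid but red or turquoise is not meant. Leave any orange look-alike of the part that bears post_holder_mid alone.

How it is judged:
By the outcome, as a careful person would: the job done as asked, in the order asked, and still so for the second after the job is handed in, with the robot touching nothing.
It also fails if it takes over 102 s, if anything falls off the work surface, if the arm or the gripper's body presses on something with over 40 N, if the wrist force passes 120 N, or if a joint passes its speed limit or range.

## Robot

A 6-joint arm with a two-finger parallel gripper is mounted at the origin on a cart in front of the work surface, level with it; the furniture and walls round the work are solid. World frame = base frame: x ahead of the robot, y to its left, z up, the work surface at z = 0. Lengths are in mm, angles in degrees, forces in N, time in s.
With the tool pointing down it reaches from about 300 to 850 mm from the base axis. Payload 4.2 kg.
Tool frame: the origin (TCP) lies midway between the tips of the shut fingers; the grasp point (between the pads) lies 19 mm behind it (env.hold_point_z is the z of the grasp point in the tool frame, in mm); z points along the fingers, y is the direction in which the jaws open and shut (so a half turn about z gives the same grasp; the last joint's range is limited). The gripper opens to 91 mm and grips with 3 to 60 N. Pads are 32 mm wide; open, the fingers measure 118 mm over their backs; the gripper's body (76 mm by 178 mm) begins 60 mm behind the grasp point.
Start: joints at [73.052, 18.312, 89.639, -0, 72.044, -1.146], TCP at [156.585, 553.288, 187.676] pointing down, gripper open.
Joint ranges: [-177.97, 177.97], [-48.28, 115.42], [12.27, 149.76], [-77.06, 257.06], [2.81, 150.46], [-146.56, 146.56]. Speed limits (degrees/s): [147.25, 147.25, 180, 180, 180, 180].

## Interface

Orientations are given as [roll, pitch, yaw] about the fixed x, y, z axes, in that order (R = Rz(yaw) Ry(pitch) Rx(roll)).
In Python, from workcell import env, grab_frame, camera_params, spotter gives the robot as it stands. The module is installed in compiled form; this text tells all that it offers.
- The arm moves only by the shell command python3 -m jog 'ROWS' [FORCE]. ROWS is text: rows parted by semicolons, each of 7 numbers parted by spaces: the turn, a rotation vector about the world's x, y, z in units of 5 degrees (1.0 is 5 degrees), then the shift along the world's x, y, z in units of 25 mm (1.0 is 25 mm), then the opening, from 0 (shut) to 1 (fully open). A call has 1 to 5 rows; each row is the pose to reach, as a shift and turn from the pose commanded when the call began; what a row does not reach only later rows make up. A row lasts 1/8 s, in which the tool goes at most 62.5 mm and 10.7 degrees, less where a joint would pass 70% of its speed; a pose out of reach is approached as far as the arm can. A call with a gripper value outside its range is refused whole. The fingers move at their own pace and stop on an object; FORCE is the grip in N (left out, the last holds). Time passes only in rows, so rows that repeat a pose let the fingers close. It gives the time, the measured TCP pose, the force and the opening at its end, in the units of the state.
- env.state(): the state, without advancing time (a new reading comes with each control period).
- grab_frame(name): name is "scene" or "top"; returns the picture (420x560x3 uint8, red, green, blue); there is no depth.
- camera_params(name): a dict with "K" (3x3 intrinsics, pixels), "rvec" (rotation vector, rad) and "tvec" (3), from world to camera coordinates, as OpenCV has them. Camera axes: x right, y down, z forward; pixel columns grow to the right and rows downward; lengths in mm; the calibration is good to about 2 mm. A picture is of the moment at which its call begins. camera_params takes no time and is no camera call.
- env.job_done(): hands the job in, once; it reports no verdict.
Trained networks look in the newest picture that a camera, given by its name, has taken for a name from the list of things; names that differ only in an ending like _2 or _b are one class to them, and where a whole thing is asked for, a point or a joint stands for the part that bears it (a point fixed in the world has none). Each returns a list of dicts, best first, with "conf" (0 to 1); they miss things now and then, are a little off and sometimes report something else, mostly with a low value. They report only what shows in the picture. A call takes as long as a camera call. They do not tell look-alikes from the thing itself.
- spotter.look_for(query, camera): "box" ([left, top, width, height] in pixels, round what is visible of it).
- spotter.trace(query, camera): "region" (420x560 bool, what is visible of it) and "box" ([left, top, width, height] in pixels, round what is visible of it).
The state is a dict: "time_s": time; "qpos": joint angles; "qvel": joint speeds; "effort": joint torques, N m; "ee_pos": TCP position; "ee_rot": TCP orientation; "force": force on the tool from outside, world axes, zero at the start; "torque": the same for the moment, N m; "gripper_width": finger opening in mm.
Only numpy, scipy, OpenCV 4.12 (cv2) and the standard library are available. Lean on these libraries where they do the work, as an engineer would, in place of code of your own. Each camera call takes 0.05 s, during which the arm holds its last target. There are 200 camera calls.

## Working session

There is one attempt and no reset: what is moved stays moved. The work goes in short steps, Python scripts to look and compute and a shell command to move; the robot and the scene stay as the last step left them, time stands still between calls to the robot, and variables do not carry over. Pictures are saved under pics/ and viewed, about 12 in all and at most 16, crops included, and the job is handed in when it is done.

```bash
mkdir -p pics; python3 - <<'E'
from workcell import env, grab_frame, camera_params, spotter
import cv2,numpy as np
for n in("scene","top"):
    f=grab_frame(n); cv2.imwrite(f"pics/{n}0.png",f[:,:,::-1])
    p=camera_params(n); R=cv2.Rodrigues(np.array(p["rvec"]))[0]; print(n,np.round(p["K"],1).tolist(),np.round(-R.T@np.array(p["tvec"]).ravel()),np.round(R,3).tolist())
print(env.state()); print(env.hold_point_z)
E
```

```text
scene [[540.3, 0.0, 273.9], [0.0, 540.3, 211.9], [0.0, 0.0, 1.0]] [-248. -339.  984.] [[0.448, -0.894, 0.007], [-0.642, -0.327, -0.693], [0.622, 0.306, -0.721]]
top [[429.1, 0.0, 278.8], [0.0, 429.1, 211.9], [0.0, 0.0, 1.0]] [472.  44. 993.] [[-0.009, -0.999, -0.032], [-0.995, 0.012, -0.096], [0.097, 0.031, -0.995]]
{'time_s': 0.1, 'qpos': array([ 7.30500914e+01,  1.83475624e+01,  8.96996925e+01, -1.10296357e-03,
        7.20429523e+01, -1.14386857e+00]), 'qvel': array([ 0.09150703, -0.03120411, -0.24068631, -0.02208285, -0.15696126,
        0.0381896 ]), 'effort': array([ 1.73525128e-03, -4.13339138e+01, -2.32512188e+01,  7.31350039e-02,
        4.21796856e-02, -5.94964376e-05]), 'ee_pos': array([156.46227148, 552.79341042, 186.90667323]), 'ee_rot': array([-1.79909790e+02, -7.52311506e-04,  1.64194300e+02]), 'force': array([ 0.22737205,  0.49158268, -0.68973093]), 'torque': array([-0.0200824 , -0.03129604, -0.0539989 ]), 'gripper_width': 90.99651530751757}
-18.8
```

View pics/scene0.png

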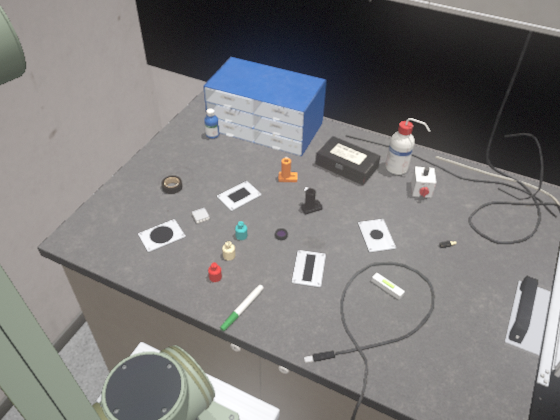

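View pics/top0.png

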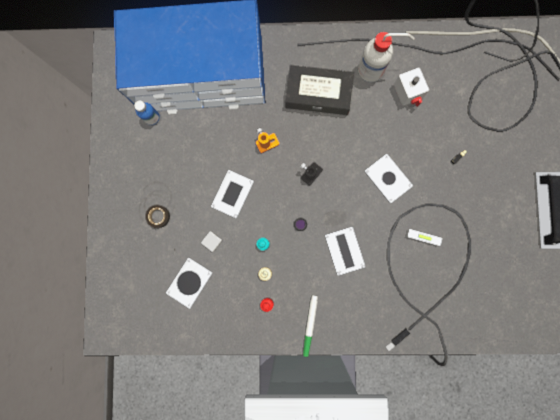

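The scene shows pads at left (disc 57 at ~(162,235)), centre (rectangle at (239,195)), bar (309,268) and small disc (377,235); the brass weight is at (229,251) beside red and turquoise look-alikes. The top view shows the same: brass (265,274), tape (157,216), level (425,238), holder (312,174), ring (300,224), box (211,241).

```bash
cat > h.py <<'E'
from workcell import env, grab_frame, camera_params, spotter
import cv2,numpy as np
from scipy.optimize import least_squares
CAMS=("scene","top")
P={n:camera_params(n) for n in CAMS}
def proj(pts,n):
    p=P[n]; return cv2.projectPoints(np.array(pts,float).reshape(-1,3),np.array(p["rvec"]),np.array(p["tvec"]),np.array(p["K"]),None)[0].reshape(-1,2)
def ray(uv,n,z):
    p=P[n];R=cv2.Rodrigues(np.array(p["rvec"]))[0];c=-R.T@np.array(p["tvec"]).ravel()
    d=R.T@np.linalg.inv(p["K"])@[uv[0],uv[1],1.]; return c+d*(z-c[2])/d[2]
def cyl(r,z0,z1,cx=0,cy=0):
    a=np.linspace(0,2*np.pi,32,endpoint=False)
    return np.array([[cx+r*np.cos(t),cy+r*np.sin(t),z] for z in(z0,z1) for t in a])
def box(a,b,z0,z1): return np.array([[x,y,z] for x in(-a/2,a/2) for y in(-b/2,b/2) for z in(z0,z1)])
M={"brass_weight_mid":[cyl(14.5,0,30),cyl(8,30,47)],"tape_roll_mid":[cyl(26.5,0,19)],"spirit_level_mid":[box(18,75,0,16)],
 "post_holder_mid":[box(50,30,0,10),cyl(12,10,62,-6),np.array([[x,y,z] for x in(-12,0) for y in(0,27) for z in(42,54)])],
 "lens_ring_a":[cyl(16,0,10)],"filter_box_2":[box(34,34,0,14)],
 "pad_brass_weight_mark":[box(96,66,4,4)],"pad_tape_roll_mark":[box(96,66,4,4)],"pad_spirit_level_mark":[box(96,66,4,4)],"pad_post_holder_mark":[box(96,66,4,4)]}
S=8
def mask(name,x,y,yaw,z,n,org,size):
    c,s=np.cos(yaw),np.sin(yaw);R=np.array([[c,-s,0],[s,c,0],[0,0,1]])
    m=np.zeros((size*S,size*S),np.uint8)
    for p in M[name]:
        q=(proj(p@R.T+[x,y,z],n)-org+.5)*S
        cv2.fillConvexPoly(m,cv2.convexHull(np.round(q).astype(np.int32)),1)
    return cv2.resize(m.astype(np.float32),(size,size),interpolation=cv2.INTER_AREA)
def fit(name,regs,x,y,yaw,z=0,blur=1.0):
    "pose of the model that best covers the traced regions (dict cam->bool)"
    T={}
    for n,r in regs.items():
        v,u=np.nonzero(r); o=np.array([int(u.mean())-40,int(v.mean())-40])
        w=cv2.warpAffine(r.astype(np.float32),np.float32([[1,0,-o[0]],[0,1,-o[1]]]),(80,80)); T[n]=(o,cv2.GaussianBlur(w,(0,0),blur))
    def cost(p): return sum(((cv2.GaussianBlur(mask(name,p[0],p[1],np.radians(p[2]),z,n,o,80),(0,0),blur)-w)**2).sum() for n,(o,w) in T.items())
    from scipy.optimize import minimize
    b=None
    for y0 in np.atleast_1d(yaw):
        r=minimize(cost,[x,y,y0],method="Nelder-Mead",options=dict(initial_simplex=[[x,y,y0],[x+6,y,y0],[x,y+6,y0],[x,y,y0+12]],xatol=.1,fatol=.01))
        if b is None or r.fun<b.fun:b=r
    return np.round(b.x,1),round(b.fun,1)
E
python3 - <<'E'
from h import *
import pickle
D={}
for n in CAMS:
    D["f"+n]=grab_frame(n)
    for q in M:
        if q.startswith("pad"):continue
        for r in spotter.trace(q,n)[:4]:
            if r["conf"]<.25: continue
            v,u=np.nonzero(r["region"]); 
            print(n,q,round(r["conf"],2),[int(i) for i in r["box"]],round(u.mean(),1),round(v.mean(),1),np.round(ray((u.mean(),v.mean()),n,8)[:2]))
            D.setdefault((q,n),[]).append(r["region"])
pickle.dump(D,open("d.pkl","wb"))
print(proj(env.state()["ee_pos"],"top"),env.state()["time_s"])
E
```

```text
scene brass_weight_mid 0.63 [140, 222, 45, 25] 161.0 234.7 [403. 283.]
scene brass_weight_mid 0.62 [237, 218, 11, 20] 240.2 229.7 [503. 121.]
scene brass_weight_mid 0.54 [223, 241, 13, 15] 228.0 250.1 [434. 116.]
scene brass_weight_mid 0.46 [211, 259, 10, 22] 213.9 272.1 [364. 112.]
scene tape_roll_mid 0.51 [160, 173, 20, 20] 171.0 184.1 [562. 362.]
scene tape_roll_mid 0.39 [273, 227, 15, 12] 280.7 233.2 [538.  29.]
scene spirit_level_mid 0.89 [369, 274, 35, 25] 387.2 285.2 [ 506. -250.]
scene post_holder_mid 0.71 [277, 156, 24, 26] 286.1 171.6 [744. 114.]
scene post_holder_mid 0.54 [297, 188, 25, 23] 310.4 201.6 [669.   9.]
scene lens_ring_a 0.65 [276, 227, 11, 14] 280.8 233.6 [537.  28.]
scene filter_box_2 0.75 [193, 208, 16, 13] 200.7 215.3 [501. 233.]
top brass_weight_mid 0.68 [254, 238, 14, 13] 262.0 242.9 [497. 114.]
top brass_weight_mid 0.67 [258, 299, 15, 9] 266.0 303.6 [360. 106.]
top brass_weight_mid 0.66 [256, 266, 14, 15] 264.6 273.1 [428. 109.]
top tape_roll_mid 0.63 [145, 203, 25, 22] 156.1 215.4 [563. 361.]
top spirit_level_mid 0.7 [405, 227, 33, 16] 423.0 236.7 [ 507. -252.]
top post_holder_mid 0.73 [255, 126, 23, 24] 265.7 140.6 [736. 104.]
top post_holder_mid 0.57 [302, 159, 19, 26] 310.3 172.1 [660.   1.]
top lens_ring_a 0.43 [290, 217, 16, 13] 299.4 223.9 [539.  28.]
top filter_box_2 0.48 [200, 229, 16, 20] 210.8 240.7 [503. 233.]
[[ 16.90683328 429.00623985]] 0.8
```

```bash
cat > fit1.py <<'E'
from h import *
import pickle
D=pickle.load(open("d.pkl","rb"))
pads={"pad_tape_roll_mark":((162,235),(189,283)),"pad_post_holder_mark":((239,195),(232,194)),"pad_spirit_level_mark":((309,268),(345,251)),"pad_brass_weight_mark":((377,235),(389,178))}
for q,c in pads.items():
    regs={}
    for n,(u,v) in zip(CAMS,c):
        g=D["f"+n].astype(int); m=((g.min(2)>110)).astype(np.uint8)
        k,l=cv2.connectedComponents(m); 
        L=l[v-25:v+26,u-25:u+26]; ids=np.bincount(L[L>0]); i=ids.argmax()
        cs=np.argwhere(l==i)[:,::-1].astype(np.int32); r=np.zeros(m.shape,np.uint8); cv2.fillConvexPoly(r,cv2.convexHull(cs),1); regs[n]=r>0
    cx=[ray((np.nonzero(regs[n])[1].mean(),np.nonzero(regs[n])[0].mean()),n,4)[:2] for n in CAMS]
    print(q,np.round(cx,1).tolist(),[int(r.sum()) for r in regs.values()],*[fit(q,{n:regs[n]},*cx[1],[-60,-20,20,60,90],z=0) for n in CAMS],fit(q,regs,*cx[1],[-60,-20,20,60,90]))
idx={"brass_weight_mid":(2,2),"tape_roll_mid":(0,0),"spirit_level_mid":(0,0),"post_holder_mid":(1,1),"lens_ring_a":(0,0),"filter_box_2":(0,0)}
for q,ii in idx.items():
    regs={n:D[q,n][i] for n,i in zip(CAMS,ii)}
    v,u=np.nonzero(regs["top"]); x,y,_=ray((u.mean(),v.mean()),"top",12)
    ys=[0] if "brass" in q or "ring" in q or "tape" in q else [0,45] if "box" in q else [0,45,90,135] if "level" in q else range(0,360,45)
    print(q,*[fit(q,{n:regs[n]},x,y,ys) for n in CAMS],fit(q,regs,x,y,ys))
E
python3 fit1.py
python3 - <<'E'
import cv2,numpy as np
a=cv2.imread("pics/top0.png")[120:330,130:460];cv2.imwrite("pics/c1.png",cv2.resize(a,None,fx=2.4,fy=2.4,interpolation=cv2.INTER_CUBIC))
a=cv2.imread("pics/scene0.png")[150:300,130:415];cv2.imwrite("pics/c2.png",cv2.resize(a,None,fx=2.8,fy=2.8,interpolation=cv2.INTER_CUBIC))
E
```

```text
pad_tape_roll_mark [[502.6, 82.8], [544.3, 59.7]] [191704, 212760] (array([419.6,  67.8, 116.3]), np.float64(5368.7)) (array([510.7,  70.2,  19.4]), np.float64(5108.1)) (array([489.8,  31.6,  87.5]), np.float64(10547.9))
pad_post_holder_mark [[502.6, 82.8], [544.3, 59.7]] [191704, 212760] (array([419.6,  67.8, 116.3]), np.float64(5368.7)) (array([510.7,  70.2,  19.4]), np.float64(5108.1)) (array([489.8,  31.6,  87.5]), np.float64(10547.9))
pad_spirit_level_mark [[502.6, 82.8], [544.3, 59.7]] [191704, 212760] (array([419.6,  67.8, 116.3]), np.float64(5368.7)) (array([510.7,  70.2,  19.4]), np.float64(5108.1)) (array([489.8,  31.6,  87.5]), np.float64(10547.9))
pad_brass_weight_mark [[502.6, 82.8], [544.3, 59.7]] [191704, 212760] (array([419.6,  67.8, 116.3]), np.float64(5368.7)) (array([510.7,  70.2,  19.4]), np.float64(5108.1)) (array([489.8,  31.6,  87.5]), np.float64(10547.9))
brass_weight_mid (array([427.2, 111.4,   3.8]), np.float64(4.1)) (array([428.5, 108.3,   6.9]), np.float64(0.8)) (array([427.8, 110.3,   1.5]), np.float64(11.4))
tape_roll_mid (array([561. , 361.5,   1.9]), np.float64(1.3)) (array([562.7, 359.1,   4.1]), np.float64(119.2)) (array([562. , 360.1,   4.7]), np.float64(127.4))
spirit_level_mid (array([ 506.4, -249.1,  163.5]), np.float64(2.5)) (array([ 507.1, -251.3,  162.8]), np.float64(2.8)) (array([ 506.9, -250.2,  163.2]), np.float64(9.2))
post_holder_mid (array([656.8,   1.5, 317.1]), np.float64(9.6)) (array([658.8,  -0.8, 321.7]), np.float64(7.2)) (array([ 6.579e+02,  5.000e-01, -4.030e+01]), np.float64(24.4))
lens_ring_a (array([539.3,  29.5,  -2.8]), np.float64(0.7)) (array([539.8,  28.4,   4.7]), np.float64(1.2)) (array([539.6,  28.7,   1. ]), np.float64(2.9))
filter_box_2 (array([502.5, 234.2,  44.9]), np.float64(16.3)) (array([503.2, 233. ,  50.9]), np.float64(7.1)) (array([502.6, 233.3,  49.6]), np.float64(25.4))
```

View pics/c2.png

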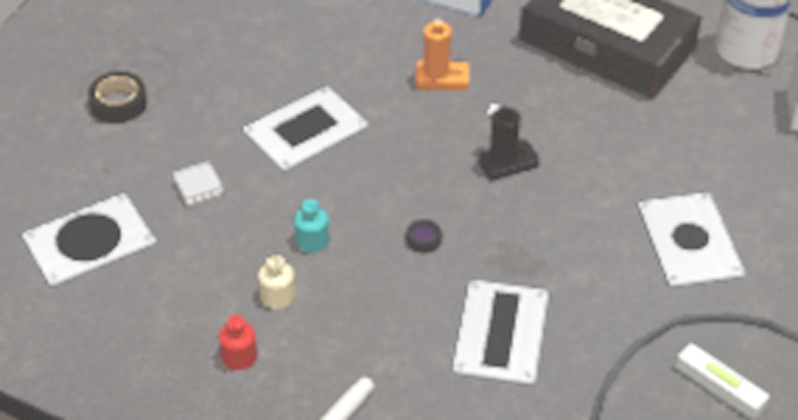

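View pics/c1.png

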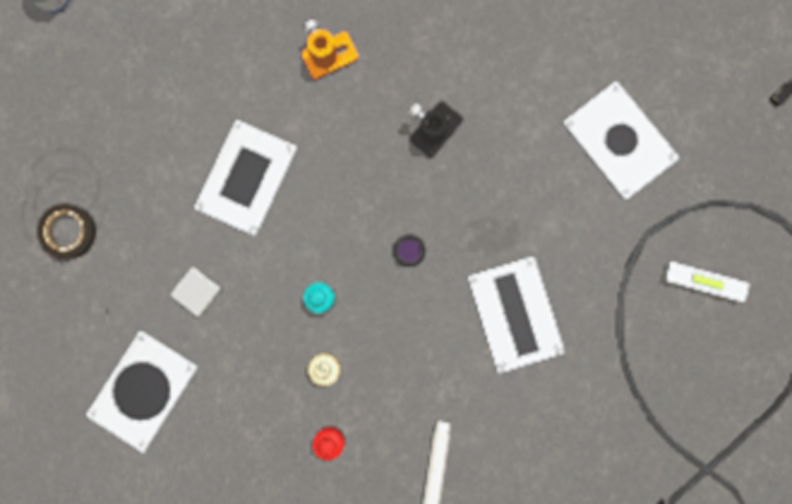

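```bash
sed -i 's/g.min(2)>110/g.min(2)>165/; /^idx/,$d' fit1.py; python3 fit1.py
```

```text
pad_tape_roll_mark [[404.9, 285.4], [407.5, 284.0]] [929, 1309] (array([405.9, 285.4, -32.3]), np.float64(24.5)) (array([408. , 284.2, -32.5]), np.float64(16.2)) (array([407. , 284.9, 147.1]), np.float64(46.9))
pad_post_holder_mark [[609.9, 185.4], [612.5, 184.4]] [751, 1253] (array([611.4, 185.7, -24.5]), np.float64(18.3)) (array([612.9, 184.4, 154.9]), np.float64(18.7)) (array([612.5, 184.8, -25.6]), np.float64(40.4))
pad_spirit_level_mark [[474.1, -73.8], [477.2, -74.6]] [1059, 1323] (array([475.5, -73.3,  17.2]), np.float64(21.4)) (array([477.5, -74.5,  16. ]), np.float64(16.1)) (array([476.8, -73.7,  16.7]), np.float64(45.9))
pad_brass_weight_mark [[640.9, -178.9], [643.7, -179.5]] [908, 1269] (array([ 641.8, -178.2, -144. ]), np.float64(20.7)) (array([ 644.1, -179.4,   36.9]), np.float64(14.5)) (array([ 643.5, -178.7,   36.9]), np.float64(42.6))
```

```bash
python3 -m jog '0 0 0 10.85 -17.74 -2.5 0.7;0 0 0 10.85 -17.74 -2.5 0.7;0 0 0 10.85 -17.74 -2.5 0.7;0 0 0 10.85 -17.74 -2.5 0.7;0 0 0 10.85 -17.74 -2.5 0.7' 25
```

```text
time_s: 1.42
ee_pos: [319.4, 287.1, 150.5]
ee_rot: [179.9, 0.1, 164.2]
force: [0.2, -0.2, 0.7]
gripper_width: 63.9
```

```bash
python3 -m jog '0 0 0 4.34 -7.09 -3 0.7;0 0 0 4.34 -7.09 -3 0.7;0 0 0 4.34 -7.09 -3 0.7;0 0 0 4.34 -7.09 -3 0.7;0 0 0 4.34 -7.09 -3 0.7'
```

```text
time_s: 2.05
ee_pos: [427.3, 109.8, 74.7]
ee_rot: [-180.0, -0.1, 164.0]
force: [-0.8, 0.9, 0.0]
gripper_width: 63.7
```

```bash
python3 -m jog '0 0 0 0.02 0 -1.5 0.7;0 0 0 0.02 0 -2.6 0.7;0 0 0 0.02 0 -2.6 0.7;0 0 0 0.02 0 -2.6 0;0 0 0 0.02 0 -2.6 0'; python3 -m jog '0 0 0 0 0 0 0;0 0 0 0 0 0 0;0 0 0 0 0 0 0'
```

```text
time_s: 2.68
ee_pos: [428.5, 111.9, 11.7]
ee_rot: [179.9, 0.1, 164.2]
force: [-0.1, -0.2, 0.3]
gripper_width: 46.5
time_s: 3.05
ee_pos: [427.8, 111.2, 10.8]
ee_rot: [180.0, 0.0, 164.2]
force: [-1.4, -2.0, 4.6]
gripper_width: 28.1
```

```bash
python3 -m jog '0 0 0 0 0 1 0;0 0 0 0 0 3 0;0 0 0 0 0 3 0'; cat >> h.py <<'E'
def where(n=3):
    r=[]
    for _ in range(n): grab_frame("top"); s=env.state(); r.append(np.r_[s["ee_pos"],s["ee_rot"][2]%360])
    return np.mean(r,0),np.std(r,0),s
E
python3 -c "
from h import *
m,sd,s=where(5);print(m.round(1),sd.round(2),s['gripper_width'],s['time_s'])"
```

```text
time_s: 3.42
ee_pos: [430.1, 112.0, 88.1]
ee_rot: [179.8, 0.4, 164.2]
force: [0.2, -0.4, -2.4]
gripper_width: 27.8
[426.7 111.2  84.7 164.2] [0.82 0.2  0.86 0.  ] 28.253790730363004 3.675
```

```bash
R='0 0 0 8.64 -11.59 0 0'; python3 -m jog '0 0 0 8.64 -11.59 0 0;0 0 0 8.64 -11.59 0 0;0 0 0 8.64 -11.59 0 0;0 0 0 8.64 -11.59 0 0;0 0 0 8.64 -11.59 0 0'; python3 -c "
from h import *
m,sd,s=where(3);print(m.round(1),sd.round(2),s['gripper_width'],s['time_s'])"
```

```text
time_s: 4.3
ee_pos: [614.4, -140.7, 83.5]
ee_rot: [180.0, -0.2, 164.2]
force: [0.4, 0.2, -1.9]
gripper_width: 28.4
[ 617.5 -144.8   83.1  164. ] [2.29 2.72 0.2  0.04] 28.025731260776833 4.45
```

```bash
python3 -c "
from h import *
m,sd,s=where(3);print(m.round(1),sd.round(2),s['gripper_width'],s['time_s'])"
```

```text
[ 613.  -139.    83.4  164.1] [0.26 0.65 0.38 0.05] 27.91177544462924 4.6
```

```bash
python3 -m jog '0 0 0 1.17 -1.56 0 0;0 0 0 1.17 -1.56 -1.5 0;0 0 0 1.17 -1.56 -2.4 0;0 0 0 1.17 -1.56 -2.4 0;0 0 0 1.17 -1.56 -2.4 0'; python3 -c "
from h import *
where(4);m,sd,s=where(4);print(m.round(1),sd.round(2),s['gripper_width'],s['force'])"
```

```text
time_s: 5.22
ee_pos: [644.0, -177.5, 26.5]
ee_rot: [180.0, 0.1, 164.3]
force: [0.6, 0.2, -1.9]
gripper_width: 27.9
[ 643.8 -178.2   26.1  164.2] [0.15 0.02 0.27 0.  ] 27.688320703213613 [ 0.15676597  0.26060485 -1.39060927]
```

```bash
python3 -m jog '0 0 0 -0.02 -0.02 -0.2 0;0 0 0 -0.02 -0.02 -0.42 0;0 0 0 -0.02 -0.02 -0.42 0;0 0 0 -0.02 -0.02 -0.42 0'; python3 -c "
from h import *
where(2);m,sd,s=where(4);print(m.round(1),sd.round(2),s['gripper_width'],s['force'])"
```

```text
time_s: 6.12
ee_pos: [643.0, -179.0, 14.8]
ee_rot: [-180.0, 0.0, 164.2]
force: [-0.5, -1.8, 0.8]
gripper_width: 27.8
[ 643.  -178.8   14.8  164.2] [0.02 0.04 0.01 0.  ] 27.779405712236557 [ 0.11380051 -1.19452705 -0.12032676]
```

```bash
python3 -m jog '0 0 0 0 0 0 0.5;0 0 0 0 0 0 0.5;0 0 0 0 0 1 0.5;0 0 0 0 0 2.6 0.5;0 0 0 -1 4 2.6 0.8'; python3 -m jog '0 0 0 -4 10 0 0.8;0 0 0 -4 10 0 0.8;0 0 0 -4 10 0 0.8;0 0 0 -4 10 0 0.8;0 0 0 -4 10 0 0.8'; cat >> h.py <<'E'
def dif(name,pad,gx,gy,yaws=(0,),which=0,z=4):
    regs={}
    for n in CAMS:
        f=grab_frame(n); cv2.imwrite(f"pics/{name}_{n}.png",f[:,:,::-1])
        rs=[r["region"] for r in spotter.trace(name,n)]
        u0=proj([gx,gy,z+12],n)[0]; rs=[r for r in rs if r.any() and np.hypot(*(np.argwhere(r).mean(0)[::-1]-u0))<15]
        if rs: regs[n]=rs[0]
    for n in regs: print(n,fit(name,{n:regs[n]},gx,gy,yaws,z))
    if len(regs)==2: print("both",fit(name,regs,gx,gy,yaws,z))
E
python3 -c "
from h import *
dif('brass_weight_mid','',643.2,-178.9)
m,sd,s=where(2);print(m.round(1),s['time_s'])"
```

```text
time_s: 7.05
ee_pos: [631.7, -120.8, 83.5]
ee_rot: [180.0, 0.6, 163.9]
force: [0.1, 1.5, -0.5]
gripper_width: 52.5
time_s: 7.68
ee_pos: [526.3, 134.8, 80.1]
ee_rot: [180.0, -0.0, 164.4]
force: [0.5, -0.1, -0.3]
gripper_width: 72.7
scene (array([ 642.1, -177.7,    4.1]), np.float64(13.3))
top (array([ 644.6, -180.2,    6.2]), np.float64(0.6))
both (array([ 643.7, -178.5,    4.8]), np.float64(19.6))
[528.7 130.7  79.9 164.1] 7.975
```

```bash
python3 -m jog '0 0 0 1.36 9.18 0 1;0 0 0 1.36 9.18 0 1;0 0 0 1.36 9.18 0 1;0 0 0 1.36 9.18 0 1;0 0 0 1.36 9.18 -1 1'; python3 -c "
from h import *
where(5);m,sd,s=where(4);print(m.round(1),sd.round(2),s['gripper_width'])"
```

```text
time_s: 8.6
ee_pos: [565.0, 364.5, 56.0]
ee_rot: [179.7, 0.2, 164.3]
force: [-0.8, -1.0, -0.9]
gripper_width: 91.7
[562.8 360.8  55.9 164.1] [0.13 0.18 0.11 0.01] 91.21253005078343
```

```bash
python3 -m jog '0 0 0 -0.04 -0.02 -1 1;0 0 0 -0.04 -0.02 -1.9 1;0 0 0 -0.04 -0.02 -2.12 1;0 0 0 -0.04 -0.02 -2.12 1;0 0 0 -0.04 -0.02 -2.12 1' 20;  python3 -m jog '0 0 0 0 0 0 0;0 0 0 0 0 0 0;0 0 0 0 0 0 0;0 0 0 0 0 0 0;0 0 0 0 0 0 0'; python3 -c "
from h import *
m,sd,s=where(3);print(m.round(1),sd.round(2),s['gripper_width'],s['force'])"
```

```text
time_s: 9.68
ee_pos: [561.6, 361.4, 3.1]
ee_rot: [179.9, 0.1, 164.2]
force: [-0.2, -0.0, -0.4]
gripper_width: 91.2
time_s: 10.3
ee_pos: [560.8, 360.9, 1.8]
ee_rot: [180.0, -0.0, 164.2]
force: [0.5, -0.0, 0.5]
gripper_width: 44.1
[560.8 360.9   1.8 164.2] [0.01 0.01 0.01 0.  ] 32.22336770586857 [ 0.05322185 -0.45814996 -0.58000429]
```

```bash
python3 -c "
from h import *
fs=[]
for n,c in zip(CAMS,[(171,184),(156,216)]):
    f=grab_frame(n)[:,:,::-1]; fs.append(cv2.resize(f[c[1]-65:c[1]+65,c[0]-65:c[0]+65],(390,390),interpolation=cv2.INTER_CUBIC))
cv2.imwrite('pics/t1.png',np.hstack(fs)); print(env.state()['gripper_width'],env.state()['ee_pos'])"
```

```text
24.116958447125864 [560.8230178  360.94717171   1.84195215]
```

View pics/t1.png

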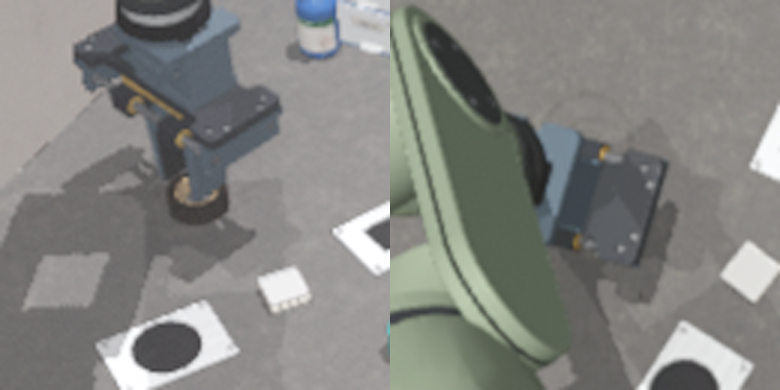

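```bash
python3 -c "
from h import *
m,sd,s=where(3);print(m.round(1),sd.round(2),s['gripper_width'],s['force'],s['torque'],s['time_s'])
f=grab_frame('scene')[:,:,::-1][130:230,110:230]; cv2.imwrite('pics/t2.png',cv2.resize(f,(720,600),interpolation=cv2.INTER_CUBIC))"
```

```text
[560.9 360.9   1.9 164.2] [0.   0.   0.01 0.  ] 12.286985573149964 [-0.17260349  0.02462663  0.17539501] [ 0.01963859 -0.01379505  0.06993689] 10.7
```

View pics/t2.png

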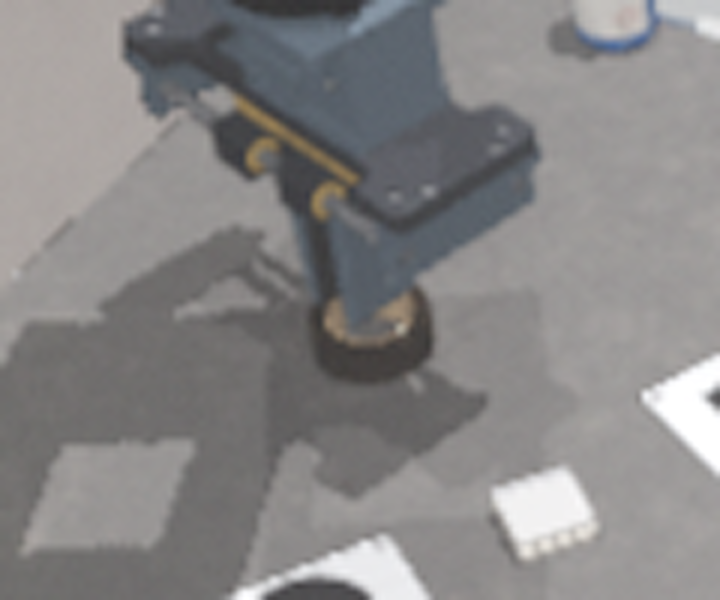

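```bash
python3 -c "
from h import *
for z in (0,2,10,19,25): print(z,((proj([561,361,z],'scene')[0]-[110,130])*6).round())
for r in spotter.trace('tape_roll_mid','scene')[:2]:
    v,u=np.nonzero(r['region']);print(r['conf'],r['box'],u.mean(),v.mean())
    print(fit('tape_roll_mid',{'scene':r['region']},562,360,[0]))
print(env.state()['gripper_width'],env.state()['time_s'])"
```

```text
0 [370. 340.]
2 [369. 337.]
10 [367. 323.]
19 [364. 308.]
25 [362. 298.]
0.67 [372.1, 219.6, 12.5, 15.7] 377.46268656716416 229.6218905472637
(array([562., 360.,   0.]), np.float64(171.9))
0.56 [159.7, 175.4, 21.5, 20.0] 172.50446428571428 186.36607142857142
(array([557.7, 355.9,   9.7]), np.float64(65.9))
3.8564790450667914 10.8
```

```bash
python3 -m jog '0 0 0 0 0 0.5 0;0 0 0 0 0 1 0;0 0 0 0 0 2 0;0 0 0 0 0 3 0'; python3 -c "
from h import *
f=grab_frame('scene')[:,:,::-1][130:230,110:230]; cv2.imwrite('pics/t3.png',cv2.resize(f,(720,600),interpolation=cv2.INTER_CUBIC));m,sd,s=where(3);print(m.round(1),sd.round(2),s['gripper_width'],s['force'])"
```

```text
time_s: 11.3
ee_pos: [561.1, 361.1, 78.7]
ee_rot: [179.9, 0.0, 164.2]
force: [0.5, 0.1, -0.5]
gripper_width: 0.4
[562.  361.7  79.3 164.2] [0.85 0.53 1.52 0.  ] 0.1910919332533754 [-1.12154727 -1.15058576  0.31228756]
```

View pics/t3.png

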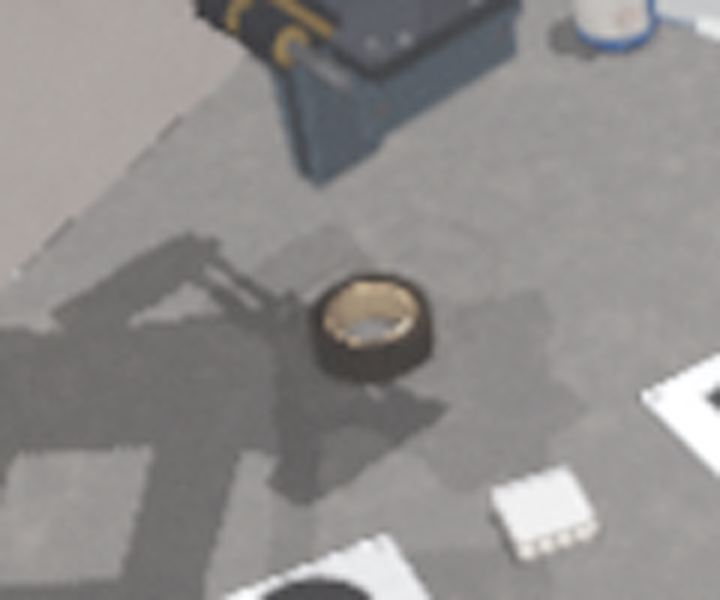

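```bash
python3 -c "
from h import *
m,sd,s=where(2);print(m.round(1),sd.round(2),s['ee_rot'],s['qpos'])
f=grab_frame('scene')[:,:,::-1][110:210,100:220]; g=cv2.resize(f,(720,600),interpolation=cv2.INTER_CUBIC)
for dz,c in ((0,(0,0,255)),(18.8,(0,255,0))):
  q=(proj(m[:3]+[0,0,dz],'scene')[0]-[100,110]+.5)*6; cv2.circle(g,tuple(int(i) for i in q),4,c,-1)
cv2.imwrite('pics/t4.png',g)
for r in spotter.trace('tape_roll_mid','scene')[:2]:
    v,u=np.nonzero(r['region']);print(r['conf'],r['box'],fit('tape_roll_mid',{'scene':r['region']},562,360,[0]),fit('tape_roll_mid',{'scene':r['region']},562,360,[0],z=20))
"
```

```text
[560.3 360.6  76.2 164.2] [0.13 0.09 0.29 0.  ] [-1.79924731e+02 -7.23612841e-02  1.64197205e+02] [ 3.17737666e+01  3.10480326e+01  8.55842542e+01  2.94922752e-03
  6.34720905e+01 -4.24248057e+01]
0.82 [160.1, 174.3, 18.4, 22.0] (array([562. , 361.6,   6.7]), np.float64(17.5)) (array([545.4, 347.1,  35.1]), np.float64(21.2))
```

View pics/t4.png

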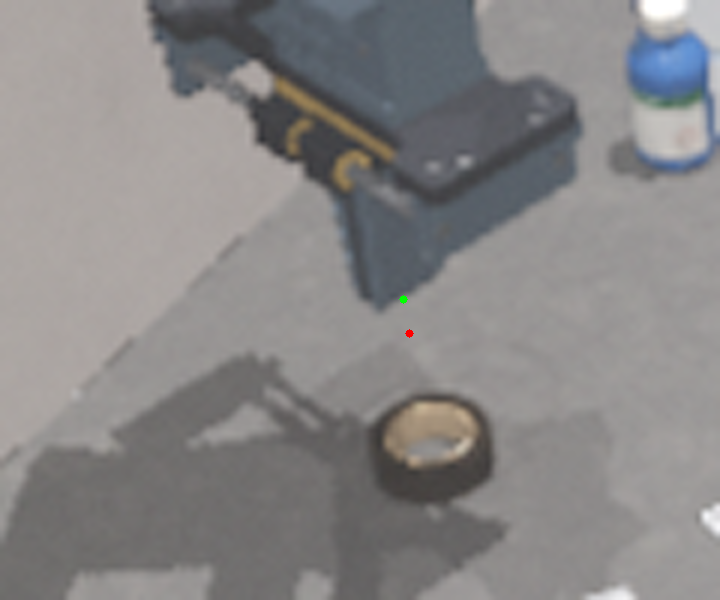

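The tape was never touched: the overlay shows the visible fingertips about 19 mm or more above the reported TCP. I'll open the jaws, go lower and feel for the bench.

```bash
python3 -m jog '0 0 0 0 0 0 1;0 0 0 0 0 0 1;0 0 0 0 0 0 1;0 0 0 0 0 0 1;0 0 0 0 0 0 1'; python3 -m jog '0 0 0 0 0 -0.5 1;0 0 0 0 0 -1.5 1;0 0 0 0 0 -2.5 1;0 0 0 0 0 -3 1;0 0 0 0 0 -3 1' ; python3 -m jog '0 0 0 0 0 -0.1 1;0 0 0 0 0 -0.2 1;0 0 0 0 0 -0.3 1;0 0 0 0 0 -0.3 1'
```

```text
time_s: 12.32
ee_pos: [560.9, 360.9, 76.9]
ee_rot: [180.0, 0.0, 164.2]
force: [-0.1, 0.0, -0.1]
gripper_width: 47.5
time_s: 12.95
ee_pos: [560.2, 360.5, 0.6]
ee_rot: [-179.9, -0.1, 164.2]
force: [-0.5, -0.1, 0.0]
gripper_width: 90.8
time_s: 13.45
ee_pos: [560.8, 360.9, -5.6]
ee_rot: [180.0, -0.0, 164.2]
force: [0.7, 0.4, -0.2]
gripper_width: 91.2
```

```bash
python3 -m jog '0 0 0 0 0 -0.1 1;0 0 0 0 0 -0.2 1;0 0 0 0 0 -0.3 1;0 0 0 0 0 -0.3 1'; python3 -m jog '0 0 0 0 0 -0.08 1;0 0 0 0 0 -0.12 1;0 0 0 0 0 -0.12 1;0 0 0 0 0 -0.12 1'; python3 -c "
from h import *
m,sd,s=where(2);print(m.round(1),sd.round(2),s['force'])
f=grab_frame('scene')[:,:,::-1][130:230,110:230]; cv2.imwrite('pics/t5.png',cv2.resize(f,(720,600),interpolation=cv2.INTER_CUBIC))"
```

```text
time_s: 13.95
ee_pos: [560.7, 360.8, -13.5]
ee_rot: [-180.0, -0.0, 164.2]
force: [0.5, 0.0, 0.2]
gripper_width: 91.1
time_s: 14.45
ee_pos: [560.9, 361.0, -16.1]
ee_rot: [180.0, 0.0, 164.2]
force: [-0.6, -0.1, -0.7]
gripper_width: 91.2
[560.9 361.  -16.1 164.2] [0.03 0.   0.02 0.  ] [-1.22087441  0.08619102 -0.30241419]
```

View pics/t5.png

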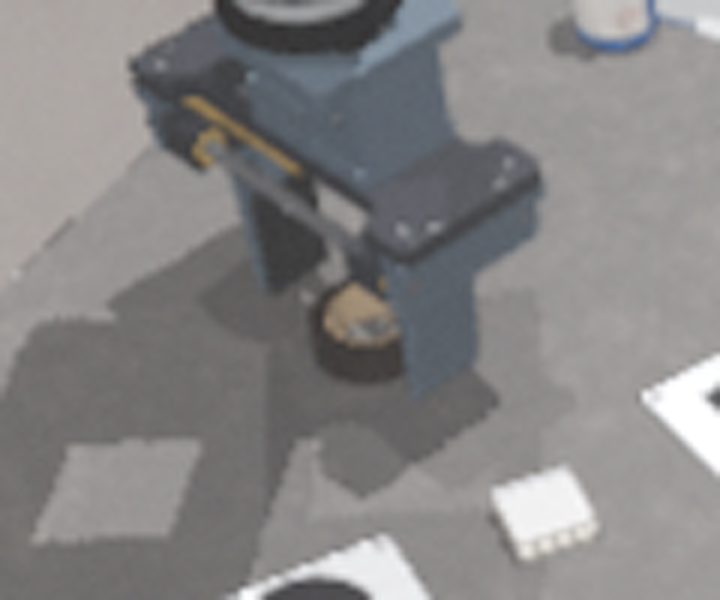

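```bash
python3 -c "
from h import *
m=np.array([560.9,361.0]);j=np.array([np.cos(np.radians(74.2)),np.sin(np.radians(74.2))]);p=np.array([j[1],-j[0]])
for z in(0,4,8): print(z,[((proj([*(m-59*j+s*16*p),z],'scene')[0]-[110,130]+.5)*6).round() for s in(-1,1)])"
```

```text
0 [array([433., 426.]), array([490., 388.])]
4 [array([432., 420.]), array([489., 382.])]
8 [array([431., 413.]), array([488., 375.])]
```

```bash
python3 -m jog '0 0 0 0 0 -0.06 1;0 0 0 0 0 -0.12 1;0 0 0 0 0 -0.12 1'; python3 -m jog '0 0 0 0 0 -0.06 1;0 0 0 0 0 -0.1 1;0 0 0 0 0 -0.1 1'
```

```text
time_s: 14.98
ee_pos: [560.7, 360.9, -19.3]
ee_rot: [-180.0, -0.0, 164.2]
force: [-0.6, -0.4, 1.2]
gripper_width: 91.3
time_s: 15.35
ee_pos: [560.8, 360.9, -21.7]
ee_rot: [-180.0, -0.0, 164.2]
force: [-1.0, 0.1, 0.5]
gripper_width: 91.0
```

```bash
python3 -m jog '0 0 0 0 0 -0.06 1;0 0 0 0 0 -0.1 1;0 0 0 0 0 -0.1 1'; python3 -m jog '0 0 0 0 0 -0.06 1;0 0 0 0 0 -0.1 1;0 0 0 0 0 -0.1 1'
```

```text
time_s: 15.72
ee_pos: [560.8, 360.9, -24.3]
ee_rot: [-180.0, -0.0, 164.2]
force: [-0.3, 0.2, 0.3]
gripper_width: 91.6
time_s: 16.1
ee_pos: [560.9, 361.0, -26.0]
ee_rot: [180.0, 0.0, 164.2]
force: [-1.9, 0.1, 5.1]
gripper_width: 91.3
```

Bench contact at TCP reading −25.5: so the true fingertips are ~25.5 mm above the reported TCP. I'll use that as the height datum.

```bash
python3 -m jog '0 0 0 0 0 0.1 1;0 0 0 0 0 0.1 0;0 0 0 0 0 0.1 0;0 0 0 0 0 0.1 0;0 0 0 0 0 0.1 0' 20;  python3 -m jog '0 0 0 0 0 0 0;0 0 0 0 0 0 0;0 0 0 0 0 0 0'; python3 -c "
from h import *
m,sd,s=where(3);print(m.round(1),sd.round(2),s['gripper_width'],s['force'])"
```

```text
time_s: 16.73
ee_pos: [560.8, 360.9, -24.2]
ee_rot: [-180.0, -0.0, 164.2]
force: [0.3, -0.7, 0.0]
gripper_width: 53.8
time_s: 17.1
ee_pos: [560.8, 360.9, -24.2]
ee_rot: [180.0, -0.0, 164.2]
force: [0.2, 0.4, -0.5]
gripper_width: 51.9
[560.8 360.9 -24.2 164.2] [0.01 0.   0.   0.  ] 52.2959029426498 [-0.08861667  0.14527037 -0.26556676]
```

```bash
python3 -m jog '0 0 0 0 0 1 0;0 0 0 0 0 1.8 0;0 0 0 -2 -1 1.8 0;0 0 0 -4 -2 1.8 0;0 0 0 -6.2 -3.03 1.8 0'; python3 -m jog '0 0 0 0 0 0 0;0 0 0 0 0 0 0;0 0 0 0 0 0 0'; python3 -c "
from h import *
m,sd,s=where(5);print(m.round(1),sd.round(2),s['gripper_width'],s['force'])"
```

```text
time_s: 17.88
ee_pos: [404.7, 284.6, 21.0]
ee_rot: [180.0, 0.0, 164.2]
force: [-0.3, 0.1, -0.4]
gripper_width: 52.0
time_s: 18.25
ee_pos: [407.8, 286.4, 21.3]
ee_rot: [179.9, 0.1, 164.2]
force: [-0.2, -0.5, -1.1]
gripper_width: 51.8
[406.9 285.8  20.9 164.2] [0.4  0.24 0.15 0.  ] 52.126271562309384 [ 0.21646628  0.10523834 -1.00146496]
```

```bash
python3 -m jog '0 0 0 -0.03 -0.02 -0.8 0;0 0 0 -0.03 -0.02 -1.4 0;0 0 0 -0.03 -0.02 -1.63 0;0 0 0 -0.03 -0.02 -1.63 0;0 0 0 -0.03 -0.02 -1.63 0'; python3 -c "
from h import *
where(3);m,sd,s=where(4);print(m.round(1),sd.round(2),s['gripper_width'],s['force'])"
```

```text
time_s: 19.12
ee_pos: [405.4, 284.9, -19.8]
ee_rot: [180.0, 0.0, 164.2]
force: [0.4, 0.1, -0.9]
gripper_width: 52.0
[405.2 284.8 -19.8 164.2] [0.03 0.03 0.02 0.  ] 52.009718094517275 [ 0.08036009 -1.24118519 -0.25299276]
```

```bash
python3 -m jog '0 0 0 0.02 0.02 -0.02 0;0 0 0 0.02 0.02 -0.02 0;0 0 0 0.02 0.02 -0.02 0.7;0 0 0 0.02 0.02 -0.02 0.7;0 0 0 0.02 0.02 -0.02 0.7'; python3 -m jog '0 0 0 0 0 1 0.7;0 0 0 0 0 3 0.7;0 0 0 2 -3 4 0.6;0 0 -2 3 -5 4 0.6;0 0 -4 3 -7 4 0.6';  python3 -m jog '0 0 -2 0 -2 0 0.6;0 0 -4 0 -4.5 0 0.6;0 0 -6 0 -7 0 0.6;0 0 -8 0 -9 0 0.6;0 0 -10 0 -9.5 0 0.6'; python3 -c "
from h import *
dif('tape_roll_mid','',407,285)
m,sd,s=where(2);print(m.round(1),s['qpos'].round(),s['time_s'])"
```

```text
time_s: 20.1
ee_pos: [405.6, 285.2, -20.3]
ee_rot: [180.0, 0.0, 164.2]
force: [-0.2, -0.5, -0.8]
gripper_width: 63.9
time_s: 20.72
ee_pos: [481.5, 117.8, 80.2]
ee_rot: [179.8, 0.1, 143.9]
force: [0.3, -1.6, -0.3]
gripper_width: 54.9
time_s: 21.35
ee_pos: [479.0, -121.3, 79.4]
ee_rot: [180.0, 0.0, 93.7]
force: [-1.0, 1.0, 0.0]
gripper_width: 54.6
scene (array([426.9, 261.9,   1.5]), np.float64(172.7))
top (array([4.078e+02, 2.829e+02, 1.000e-01]), np.float64(109.4))
both (array([411.2, 279. ,   8.4]), np.float64(522.5))
[ 479.  -117.7   79.3   94.4] [-15.  17. 109.   0.  54. -20.] 21.65
```

```bash
python3 -c "
from h import *
fs=[]
for n in CAMS:
    f=cv2.imread(f'pics/tape_roll_mid_{n}.png'); c=proj([407,285,8],n)[0].astype(int)
    fs.append(cv2.resize(f[c[1]-30:c[1]+30,c[0]-30:c[0]+30],(390,390),interpolation=cv2.INTER_CUBIC))
    g=f.astype(int).max(2); r=np.zeros(g.shape,bool); s=(slice(c[1]-22,c[1]+23),slice(c[0]-22,c[0]+23))
    # tape incl. hole = filled contour of non-white pixels round the centre
    m=(g<165).astype(np.uint8); y,x=np.ogrid[:420,:560]; m[(x-c[0])**2+(y-c[1])**2>17**2]=0
    cs=max(cv2.findContours(m,cv2.RETR_EXTERNAL,cv2.CHAIN_APPROX_NONE)[0],key=cv2.contourArea)
    k=np.zeros(g.shape,np.uint8); cv2.drawContours(k,[cs],-1,1,-1); print(n,k.sum(),fit('tape_roll_mid',{n:k>0},407,285,[0],4), mask('tape_roll_mid',407,285,0,4,n,c-40,80).sum())
cv2.imwrite('pics/t6.png',np.hstack(fs))"
```

```text
scene 741 (array([401.7, 291.4,   6.8]), np.float64(221.3)) 409.4375
top 470 (array([407.7, 282.6,  13.4]), np.float64(3.0)) 480.28125
```

View pics/t6.png

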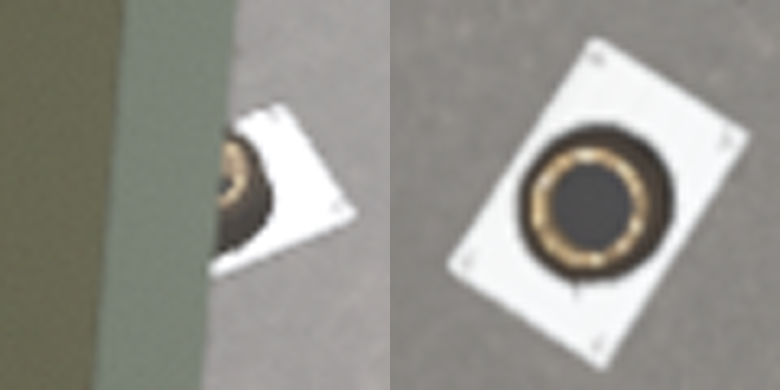

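```bash
python3 -m jog '0 0 -2 1.11 -5.27 0 0.5;0 0 -4 1.11 -5.27 0 0.5;0 0 -4.24 1.11 -5.27 -1 0.5;0 0 -4.24 1.11 -5.27 -2 0.5;0 0 -4.24 1.11 -5.27 -2.4 0.5'; python3 -c "
from h import *
where(5);m,sd,s=where(4);print(m.round(1),sd.round(2),s['gripper_width'])"
```

```text
time_s: 22.28
ee_pos: [506.2, -248.9, 17.9]
ee_rot: [-179.8, -0.0, 73.1]
force: [0.5, 0.7, -0.5]
gripper_width: 45.8
[ 507.6 -250.3   20.3   73. ] [0.15 0.06 0.1  0.01] 45.55633583816646
```

```bash
python3 -m jog '0 0 0 -0.02 0 -0.8 0.5;0 0 0 -0.02 0 -1.5 0.5;0 0 0 -0.02 0 -1.74 0.5;0 0 0 -0.02 0 -1.74 0.5;0 0 0 -0.02 0 -1.74 0.5'; python3 -m jog '0 0 0 0 0 0 0;0 0 0 0 0 0 0;0 0 0 0 0 0 0;0 0 0 0 0 0 0;0 0 0 0 0 0 0' 20; python3 -c "
from h import *
m,sd,s=where(3);print(m.round(1),sd.round(2),s['gripper_width'],s['force'])"
```

```text
time_s: 23.35
ee_pos: [507.0, -250.5, -23.4]
ee_rot: [179.9, 0.0, 73.0]
force: [-0.0, -0.3, 0.4]
gripper_width: 45.7
time_s: 23.98
ee_pos: [506.4, -250.2, -24.0]
ee_rot: [180.0, 0.0, 73.0]
force: [0.3, 0.3, 2.4]
gripper_width: 17.6
[ 506.4 -250.2  -24.    73. ] [0.02 0.01 0.02 0.  ] 17.883565596920505 [-1.18188403  1.01955405  2.94572941]
```

```bash
python3 -m jog '0 0 0 0 0 1 0;0 0 -2 0 1 2 0;0 0 -4 -0.5 3 2 0;0 0 -6 -1 5 2 0;0 0 -8 -1.19 7.05 2 0'; python3 -m jog '0 0 -2 0 0 0 0;0 0 -3.28 0 0 0 0;0 0 -3.28 0 0 -0.5 0;0 0 -3.28 0 0 -0.5 0'; python3 -c "
from h import *
where(4);m,sd,s=where(4);print(m.round(1),sd.round(2),s['gripper_width'],s['force'])"
```

```text
time_s: 24.75
ee_pos: [475.7, -72.6, 25.7]
ee_rot: [-180.0, 0.0, 32.6]
force: [1.1, 0.8, -1.4]
gripper_width: 17.6
time_s: 25.25
ee_pos: [475.4, -73.9, 12.0]
ee_rot: [-179.9, 0.2, 16.7]
force: [-0.1, 0.0, -0.3]
gripper_width: 18.2
[476.8 -74.1  13.4  16.6] [0.01 0.02 0.04 0.  ] 17.518296704466454 [0.11662708 0.3236375  0.15210018]
```

```bash
python3 -m jog '0 0 0 0 0.01 -0.7 0;0 0 0 0 0.01 -1.2 0;0 0 0 0 0.01 -1.33 0;0 0 0 0 0.01 -1.33 0;0 0 0 0 0.01 -1.33 0'; python3 -c "
from h import *
where(3);m,sd,s=where(4);print(m.round(1),sd.round(2),s['gripper_width'],s['force'])"
```

```text
time_s: 26.28
ee_pos: [477.0, -73.8, -19.7]
ee_rot: [180.0, -0.0, 16.6]
force: [0.5, -1.0, 0.1]
gripper_width: 17.9
[476.7 -73.7 -19.9  16.6] [0.03 0.01 0.02 0.  ] 17.56808748393471 [ 0.07501228 -0.697919   -0.78698655]
```

```bash
python3 -m jog '0 0 0 0 0 0 0.45;0 0 0 0 0 0 0.45;0 0 0 0 0 0.5 0.45;0 0 0 0 0 2 0.45;0 0 0 0 0 3.3 0.45'; python3 -m jog '0 0 2 2 1 0.2 0.6;0 0 4 4 2 0.2 0.6;0 0 6 6 3 0.2 0.6;0 0 6.68 7.06 3.12 0.2 0.6;0 0 6.68 7.06 3.12 0.2 0.6'; python3 -c "
from h import *
dif('spirit_level_mid','',476.6,-73.9,[106])
where(3);m,sd,s=where(4);print(m.round(1),sd.round(2),s['gripper_width'],s['time_s'])
fs=[]
for n in CAMS:
    f=grab_frame(n)[:,:,::-1]; c=proj([560,0,8],n)[0].astype(int)
    fs.append(cv2.resize(f[c[1]-65:c[1]+65,c[0]-65:c[0]+65],(390,390),interpolation=cv2.INTER_CUBIC))
cv2.imwrite('pics/t7.png',np.hstack(fs))"
```

```text
time_s: 27.25
ee_pos: [476.9, -73.8, 64.5]
ee_rot: [180.0, -0.1, 16.6]
force: [-0.5, 0.4, -0.5]
gripper_width: 41.1
time_s: 27.88
ee_pos: [654.7, 4.8, 67.9]
ee_rot: [179.9, -0.0, 50.0]
force: [-1.2, 0.3, -0.1]
gripper_width: 54.8
scene (array([478.3, -71.4, 108. ]), np.float64(13.6))
[652.8   4.   67.9  50. ] [0.16 0.06 0.07 0.01] 54.773292591995144 28.425
```

View pics/t7.png

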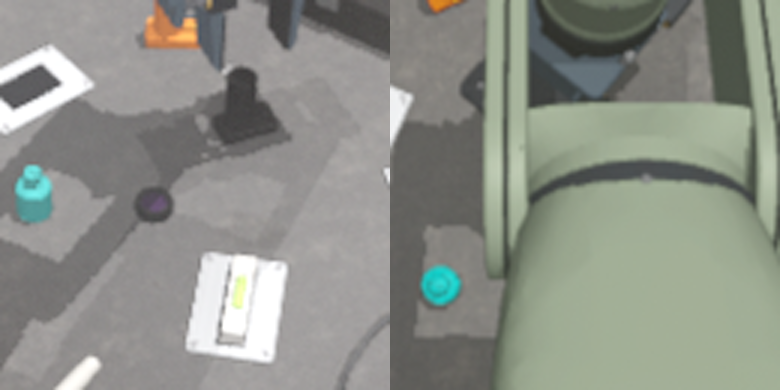

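```bash
python3 -m jog '0 0 0 0.02 0 -0.8 0.6;0 0 0 0.02 0 -1.8 0.6;0 0 0 0.02 0 -2.6 0.6;0 0 0 0.02 0 -2.86 0.6;0 0 0 0.02 0 -2.86 0.6'; python3 -m jog '0 0 0 0 0 0 0;0 0 0 0 0 0 0;0 0 0 0 0 0 0;0 0 0 0 0 0 0;0 0 0 0 0 0 0' 25; python3 -c "
from h import *
m,sd,s=where(3);print(m.round(1),sd.round(2),s['gripper_width'],s['force'])"
```

```text
time_s: 29.15
ee_pos: [653.7, 4.3, -4.0]
ee_rot: [-180.0, 0.0, 50.0]
force: [0.4, 0.5, -0.2]
gripper_width: 54.4
time_s: 29.78
ee_pos: [653.7, 4.3, -3.5]
ee_rot: [180.0, -0.0, 50.0]
force: [-1.6, -0.1, 3.5]
gripper_width: 24.3
[653.7   4.4  -3.5  50. ] [0.01 0.01 0.01 0.  ] 24.537102727737164 [-1.33610252  0.95117478  4.83710057]
```

```bash
python3 -c "
from h import *
import pickle
D=pickle.load(open('d.pkl','rb'))
M['post_holder_mid']=M['post_holder_mid'][:2]
for t in(38,45,52,60):
  regs={}
  for n in CAMS:
    g=D['f'+n].max(2); c=proj([657.8,.4,20],n)[0].astype(int); m=np.zeros(g.shape,np.uint8); s=(slice(c[1]-18,c[1]+18),slice(c[0]-18,c[0]+18)); m[s]=g[s]<t
    k,l,st,_=cv2.connectedComponentsWithStats(m); i=1+st[1:,4].argmax(); regs[n]=l==i
  print(t,[int(r.sum()) for r in regs.values()],[mask('post_holder_mid',657.8,.4,-.7,0,n,proj([657.8,.4,20],n)[0].astype(int)-40,80).sum() for n in CAMS],*[fit('post_holder_mid',{n:regs[n]},657.8,.4,[-40],0) for n in CAMS],fit('post_holder_mid',regs,657.8,.4,[-40],0))
"
```

```text
Traceback (most recent call last):
ValueError: attempt to get argmax of an empty sequence
```

```bash
cat > ph.py <<'E'
from h import *
import pickle
D=pickle.load(open('d.pkl','rb'))
M['post_holder_mid']=M['post_holder_mid'][:2]
for t in(50,60,66,72):
  regs={}
  for n in CAMS:
    g=D['f'+n].max(2); c=proj([657.8,.4,20],n)[0].astype(int); m=np.zeros(g.shape,np.uint8); s=(slice(c[1]-18,c[1]+18),slice(c[0]-18,c[0]+18)); m[s]=g[s]<t
    k,l,st,_=cv2.connectedComponentsWithStats(m)
    if k<2: print(n,t,np.percentile(g[s],[0,5,20,50])); continue
    regs[n]=l==1+st[1:,4].argmax()
  print(t,[int(r.sum()) for r in regs.values()],[mask('post_holder_mid',657.8,.4,-.7,0,n,proj([657.8,.4,20],n)[0].astype(int)-40,80).sum() for n in CAMS],*[fit('post_holder_mid',{n:regs[n]},657.8,.4,[-40],0) for n in regs],fit('post_holder_mid',regs,657.8,.4,[-40],0))
E
python3 ph.py
```

```text
scene 50 [ 67.    70.75  81.   149.  ]
50 [37] [np.float32(356.28125), np.float32(298.625)] (array([656.1,   1.8, -20.5]), np.float64(198.8)) (array([656.1,   1.8, -20.5]), np.float64(198.8))
scene 60 [ 67.    70.75  81.   149.  ]
60 [170] [np.float32(356.28125), np.float32(298.625)] (array([655.6,   1.5, -30.7]), np.float64(59.4)) (array([655.6,   1.5, -30.7]), np.float64(59.4))
scene 66 [ 67.    70.75  81.   149.  ]
66 [229] [np.float32(356.28125), np.float32(298.625)] (array([ 6.568e+02, -4.000e-01, -3.830e+01]), np.float64(17.8)) (array([ 6.568e+02, -4.000e-01, -3.830e+01]), np.float64(17.8))
72 [97, 243] [np.float32(356.28125), np.float32(298.625)] (array([654.5,   6.3,  20.7]), np.float64(124.4)) (array([ 6.568e+02, -6.000e-01, -3.910e+01]), np.float64(11.9)) (array([ 6.564e+02,  6.000e-01, -3.510e+01]), np.float64(194.8))
```

```bash
sed -i 's/in(50,60,66,72)/in(78,84,90,96,102)/' ph.py; python3 ph.py
```

```text
78 [211, 261] [np.float32(356.28125), np.float32(298.625)] (array([658.5,   7.7,  16.2]), np.float64(41.8)) (array([ 6.565e+02, -4.000e-01, -3.970e+01]), np.float64(6.0)) (array([ 6.558e+02,  6.000e-01, -3.870e+01]), np.float64(80.7))
84 [280, 271] [np.float32(356.28125), np.float32(298.625)] (array([655.2,   0.8, -35.8]), np.float64(19.3)) (array([656.6,  -0.7, -41. ]), np.float64(3.7)) (array([ 6.559e+02, -1.000e-01, -3.960e+01]), np.float64(25.0))
90 [308, 278] [np.float32(356.28125), np.float32(298.625)] (array([655.8,   1.4, -36.7]), np.float64(8.8)) (array([ 6.565e+02, -5.000e-01, -3.880e+01]), np.float64(2.4)) (array([ 6.562e+02,  4.000e-01, -3.830e+01]), np.float64(13.3))
96 [316, 290] [np.float32(356.28125), np.float32(298.625)] (array([655.4,   1.2, -37.5]), np.float64(6.4)) (array([ 6.563e+02, -1.000e-01, -3.920e+01]), np.float64(1.7)) (array([ 6.559e+02,  6.000e-01, -3.870e+01]), np.float64(9.8))
102 [327, 317] [np.float32(356.28125), np.float32(298.625)] (array([655.8,   1.2, -39.9]), np.float64(4.2)) (array([ 6.558e+02,  4.000e-01, -3.920e+01]), np.float64(9.8)) (array([655.7,   0.9, -39.6]), np.float64(14.7))
```

```bash
python3 -m jog '0 0 0 0 0 0.7 0;0 0 0 0 0 1.6 0;0 0 1 -0.5 2.2 1.6 0;0 0 2 -1.1 4.6 1.6 0;0 0 2.82 -1.86 7 1.6 0'; python3 -m jog '0 0 0 0 0.35 0 0;0 0 0 0 0.35 -0.4 0;0 0 0 0 0.35 -0.8 0;0 0 0 0 0.35 -0.8 0'; python3 -c "
from h import *
where(4);m,sd,s=where(4);print(m.round(1),sd.round(2),s['gripper_width'],s['force'])"
```

```text
time_s: 30.55
ee_pos: [607.5, 180.3, 36.8]
ee_rot: [179.9, -0.1, 64.2]
force: [-0.8, 0.3, -1.5]
gripper_width: 24.0
time_s: 31.05
ee_pos: [606.6, 185.7, 14.5]
ee_rot: [-179.9, 0.1, 64.0]
force: [-0.3, -0.1, -1.9]
gripper_width: 24.4
[607.6 187.3  16.4  64.1] [0.08 0.14 0.02 0.01] 24.284384351245112 [-0.19003123 -0.15956902 -0.16514174]
```

```bash
python3 -m jog '0 0 0 -0.02 0.03 -0.3 0;0 0 0 -0.02 0.03 -0.55 0;0 0 0 -0.02 0.03 -0.63 0;0 0 0 -0.02 0.03 -0.63 0;0 0 0 -0.02 0.03 -0.63 0'; python3 -c "
from h import *
where(3);m,sd,s=where(4);print(m.round(1),sd.round(2),s['gripper_width'],s['force'])"
```

```text
time_s: 32.08
ee_pos: [606.4, 188.4, 0.6]
ee_rot: [-180.0, 0.0, 64.1]
force: [-2.3, -0.5, 3.2]
gripper_width: 24.1
[6.064e+02 1.884e+02 5.000e-01 6.410e+01] [0.01 0.   0.01 0.  ] 24.269621439586963 [-3.54579731 -0.27650324  4.29712736]
```

```bash
python3 -m jog '0 0 0 0.03 -0.01 0.01 0;0 0 0 0.03 -0.01 0.01 0;0 0 0 0.03 -0.01 0.01 0.55;0 0 0 0.03 -0.01 0.01 0.55;0 0 0 0.03 -0.01 0.01 0.55'; python3 -m jog '0 0 0 0 0 1 0.55;0 0 0 0 0 3 0.55;0 0 0 0 0 5 0.55;0 0 0 -2 1.5 5 0.55;0 0 0 -4 3 5 0.55'; python3 -m jog '0 0 0 -13 11 1 0.9;0 0 0 -13 11 1 0.9;0 0 0 -13 11 1 0.9;0 0 0 -13 11 1 0.9;0 0 0 -13 11 1 0.9';  python3 -m jog '0 0 0 -5 5 0 0.9;0 0 0 -5 5 0 0.9;0 0 0 -5 5 0 0.9;0 0 0 -5 5 0 0.9'
```

```text
time_s: 33.05
ee_pos: [607.7, 188.1, 0.4]
ee_rot: [180.0, -0.0, 64.1]
force: [-0.4, -0.9, 1.1]
gripper_width: 49.3
time_s: 33.67
ee_pos: [507.2, 263.8, 126.3]
ee_rot: [179.9, -0.1, 64.0]
force: [-0.0, 1.9, 0.7]
gripper_width: 49.9
time_s: 34.3
ee_pos: [267.9, 465.9, 144.2]
ee_rot: [180.0, -0.1, 64.1]
force: [2.1, 0.7, -0.6]
gripper_width: 81.8
time_s: 34.8
ee_pos: [141.8, 591.8, 143.4]
ee_rot: [-180.0, -0.0, 64.4]
force: [0.7, -0.8, 0.0]
gripper_width: 82.3
```

```bash
cat > chk.py <<'E'
from h import *
F={n:grab_frame(n) for n in CAMS}
fs=[]
for n,(a,b,c,d) in zip(CAMS,[(150,300,130,415),(120,330,130,460)]):
    cv2.imwrite(f'pics/end_{n}.png',cv2.resize(F[n][a:b,c:d,::-1],None,fx=2.4,fy=2.4,interpolation=cv2.INTER_CUBIC))
for q,x,y,yaw,z in(("brass_weight_mid",643.2,-178.9,[0],4),("tape_roll_mid",407,285,[0],4),("spirit_level_mid",476.6,-73.9,[106],4),("post_holder_mid",612.3,185,[-25],4),("lens_ring_a",539.6,28.7,[0],0),("filter_box_2",502.6,233.3,[49.6],0)):
    print(q); dif(q,'',x,y,yaw,0,z)
print(env.state()["time_s"],env.state()["ee_pos"])
E
python3 chk.py
```

```text
brass_weight_mid
scene (array([ 642.9, -177.6,    5.1]), np.float64(10.9))
top (array([ 644.1, -180.9,   10.4]), np.float64(12.6))
both (array([ 643. , -178.8,    1.6]), np.float64(28.6))
tape_roll_mid
scene (array([406.2, 287. ,   3.6]), np.float64(25.5))
top (array([407.8, 283.6,   9. ]), np.float64(114.3))
both (array([406.9, 284.9,  11.3]), np.float64(151.9))
spirit_level_mid
scene (array([477.1, -72.5, 107.1]), np.float64(9.6))
top (array([478. , -74.5, 105.9]), np.float64(6.2))
both (array([477.7, -73.5, 106.5]), np.float64(21.7))
post_holder_mid
scene (array([613.9, 186.3, -27.7]), np.float64(6.1))
top (array([614. , 182.8, -26.1]), np.float64(5.6))
both (array([613.7, 184.4, -28.5]), np.float64(21.3))
lens_ring_a
scene (array([ 5.402e+02,  2.990e+01, -1.000e-01]), np.float64(0.6))
top (array([540.6,  28. ,   6.8]), np.float64(0.4))
both (array([540.3,  28.9,  17.4]), np.float64(3.4))
filter_box_2
scene (array([501.6, 236.3,  51.5]), np.float64(1.4))
top (array([503.4, 232.1,  51.9]), np.float64(0.8))
both (array([502.6, 233.9,  52.6]), np.float64(13.6))
36.1 [144.35209374 589.62944119 143.89192369]
```

```bash
python3 -c "
from h import *
fs=[]
for n in CAMS:
    f=grab_frame(n)[:,:,::-1]; row=[]
    for x,y in((612.3,185),(476.6,-73.9),(407,285),(643.2,-178.9)):
        c=proj([x,y,8],n)[0].astype(int); row.append(cv2.resize(f[c[1]-27:c[1]+27,c[0]-27:c[0]+27],(378,378) if 0 else (290,290),interpolation=cv2.INTER_CUBIC))
    fs.append(np.vstack([np.hstack(row[:2]),np.hstack(row[2:])]))
g=np.hstack([np.hstack([fs[0][:290,:290],fs[1][:290,:290]])]);g2=np.hstack([fs[0][:290,290:],fs[1][:290,290:]])
cv2.imwrite('pics/z.png',np.vstack([g,g2]))"
```

```text
(no output)
```

View pics/z.png

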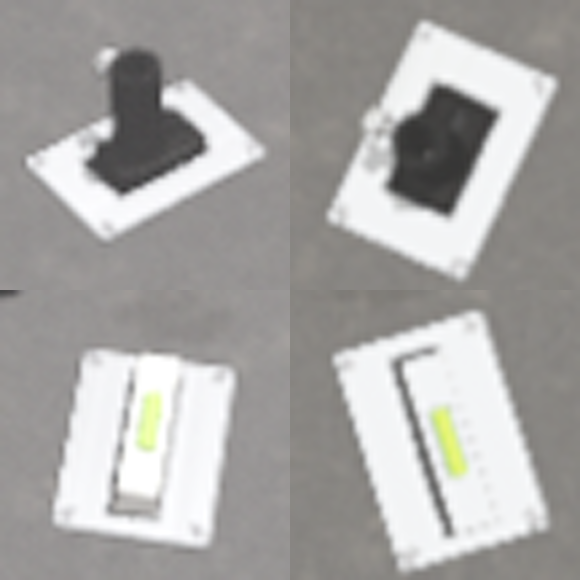

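View pics/end_top.png

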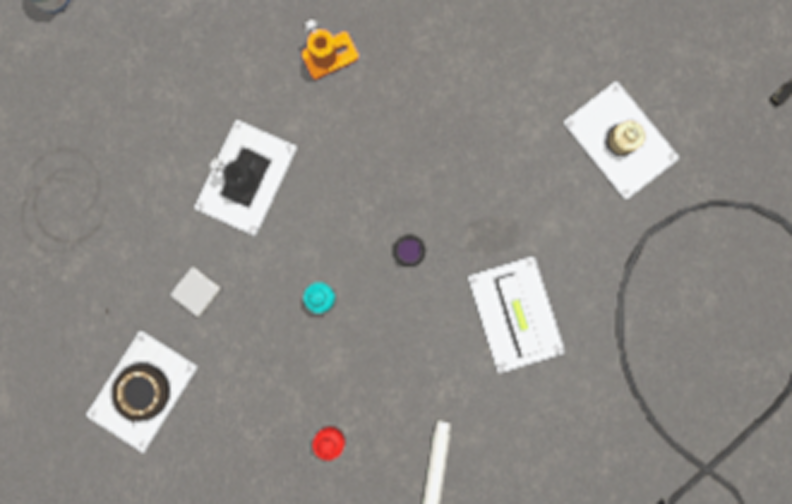

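```bash
python3 -c "
from workcell import env
print(env.job_done()); print(env.state()['time_s'])"
```

```text
the job is handed in; nothing more can be done
None
the job is handed in; nothing more can be done
```

The job is handed in: the brass weight, tape roll, spirit level and post holder each stand upright on their own plate, placed in that order. It was finished at about 36 s on the robot's clock, with the arm parked clear of everything.

**Last checks, both cameras combined, offset from plate centre:**

| Item | Offset | Turn |
|---|---|---|
| Brass weight | under 1 mm | – |
| Tape roll | under 1 mm | – |
| Spirit level | about 1 mm | within 1° |
| Post holder | about 1.5 mm | about 1–3° off |

- **Lens ring and filter box:** both measure within about 1 mm of where they started.
- **Look-alikes:** none of them was touched.

**What failed or disagreed:**
- **First tape grasp:** the jaws closed above the tape without touching it. The real fingertips sit about 25.5 mm above the reported tool point. I found this by feeling for the bench with the open fingers, at about 5 N, and used it as the height reference from then on.
- **Camera agreement:** the two cameras differ by 1–4 mm from each other, so I used their average. The post holder is least certain: its black foot on a black silhouette gave the weakest fit. I judged it close enough to leave.

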